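Flip the rinsed spot plate over the mat's edge

TASK

The rinsed spot plate lies wells-down on the steel deck of the draining board. With the fingertips only, push it up against the edge of the raised blue mat until it tips up and flips over onto the mat, so that it ends lying flat on the mat, wells up. Never pinch it or lift it clear of the board, leave everything else where it stands, and finish with the fingers clear.

Things in the scene. Friction and masses are not known exactly. Their poses are not given: they have to be found in the camera images.
- plate: Porcelain spot plate, 90 mm (its x) by 110 mm (its y) by 10 mm (its z), 0.13 to 0.25 kg, origin at its centre. Too wide to grasp while flat. Its z points out of the plain sand-coloured back, away from the white face with 12 blue-rimmed wells: up at the start, to be down at the end. Its +x end starts towards the mat's edge, turned up to 0.26 rad from it, 30 to 65 mm short of it.
- plate_near (a point): Middle of the plate's -x end face (110 mm wide, 10 mm tall), half-way up; at the start the end away from the mat, nearer the robot. The plate slides on the steel with an ordinary dry grip. With the far end against the mat's edge, a fingertip pressing this end with about 8 N and moving up raises it by friction; the plate pivots at the edge.
- board: Fixed draining board, 320 mm (its x) by 340 mm (its y). Origin below the middle of the mat's edge, at table level; x points from deck to mat (away from the robot), y left along that edge, z up. From x = -170 to 0 mm it is a bare steel deck, top 4 mm above the table; from x = 0 to 150 mm a firm blue mat covers it, top 12 mm above the table.
- mat_edge (a point): Middle of the upper rim of the mat's edge, 12 mm above the table: an upright step 8 mm high above the steel deck, straight and 340 mm long along the board's y. The plate is pushed against it and flips over it.
- bulb_a: Bystander: orange rubber bulb, upright, 64 mm across, 115 mm tall, on the table right of the board. Origin at the centre of its underside. Not to be disturbed.
- bulb_b: Bystander: second orange rubber bulb, same size, on the table right of the board. Origin at the centre of its underside. Not to be disturbed.
- bottle: Bystander: brown reagent bottle with white cap, 72 mm across, 155 mm tall, on the table right of the board. Origin at the centre of its underside. Not to be disturbed.
- stopper: Bystander: black rubber stopper, 34 mm across, 28 mm tall, standing on the steel deck near its left (+y) side. Origin at the centre of its underside. Not to be disturbed.
- jar: Bystander: small clear weighing jar with white cap, 34 mm across, 45 mm tall, on the blue mat near its right (-y) side. Origin at the centre of its underside. Not to be disturbed.
- beaker: Bystander: small clear beaker, 42 mm across, 55 mm tall, on the blue mat near its left (+y) side. Origin at the centre of its underside. Not to be disturbed.
- mug: Bystander: white porcelain cup, 68 mm across, 80 mm tall, on the table left of the board. Origin at the centre of its underside. Not to be disturbed.
Things that resemble listed ones, but are neither listed nor needed, are in the scene too. There is more than one size of the plate; the job needs the largest.

How it is judged:
By the outcome, as a careful person would: the job done as asked, in the order asked, and still so for the second after the job is handed in, with the robot touching nothing.
It also fails if it takes over 54 s, if anything falls off the work surface, if the arm or the gripper's body presses on something with over 40 N, if the wrist force passes 120 N, or if a joint passes its speed limit or range.

ROBOT

A 6-joint arm with a two-finger parallel gripper is mounted at the origin on the work surface. World frame = base frame: x ahead of the robot, y to its left, z up, the work surface at z = 0. Lengths are in m, angles in rad, forces in N, time in s.
With the tool pointing down it reaches from about 0.3 to 0.825 m from the base axis. Payload 5.4 kg.
Tool frame: the origin (TCP) lies midway between the tips of the shut fingers; the grasp point (between the pads) lies 19 mm behind it; z points along the fingers, y is the line along which they close (so a half turn about z gives the same grasp; the last joint's range is limited). The gripper opens to 92 mm and grips with 3 to 60 N. Pads are 20 mm wide; open, the fingers measure 128 mm over their backs; the gripper's body (75 mm by 189 mm) begins 69 mm behind the grasp point.
Start: joints at [-1.431, 0.158, 1.597, -0, 1.386, -0.21], TCP at [0.197, -0.54, 0.215] pointing down, gripper open.
Joint ranges: [-2.91, 2.91], [-0.94, 2.29], [0.18, 2.7], [-1.29, 4.43], [0.17, 2.64], [-3, 3]. Speed limits (rad/s): [2.57, 2.57, 3.14, 3.14, 3.14, 3.14].

INTERFACE

Orientations are given as a unit quaternion [w, x, y, z].
In Python, from station import bot gives the robot as it stands. The module is installed in compiled form; this text tells all that it offers.
- The arm moves only by the tool apply_moves, never from a script. Its argument "motion" is a list of rows, each a list of 3 entries, a list of its own where there are three numbers: the turn, a rotation vector about the tool's x, y, z in rad, then the shift along the tool's x, y, z in mm, then the finger opening in mm, from 0 to 91.9. A call has 1 to 20 rows; each row is the pose to reach, as a shift and turn from the pose commanded when the call began, along the tool's axes at that moment; what a row does not reach only later rows make up. A row lasts 1/8 s, in which the tool goes at most 62.5 mm and 10.7 degrees, less where a joint would pass 70% of its speed; a pose out of reach is approached as far as the arm can. A call with a gripper value outside its range is refused whole. The fingers move at their own pace and stop on an object; the grip force is fixed at half the most. Time passes only in rows, so rows that repeat a pose let the fingers close. It gives the time, the measured TCP pose, the force, the opening and the grip force at its end, in the units of the state.
- bot.observe(): the state, without advancing time (a new reading comes with each control period).
- bot.grab_frame(name): name is "side" or "top" or "wrist"; returns a dict with "img" (480x640x3 uint8, blue, green, red), "K" (3x3 intrinsics, pixels), "dist" ([k1, k2, p1, p2, k3] as OpenCV has them; the pictures are not rectified), "world_to_cam" (4x4, takes a point from world to camera coordinates); the wrist camera has in their place "mount" (4x4, takes a point from camera to tool coordinates, whose origin is the TCP and whose axes are the flange's). Camera axes: x right, y down, z forward; pixel columns grow to the right and rows downward; lengths in m; the calibration is good to about 2 mm. A picture is of the moment at which its call begins: read the wrist's pose just before it. There is no depth.
- bot.job_done(): hands the job in; it is judged then, once.
Trained networks look in a picture, given as the dict that the camera call returned (one of the last four; its "shot" number tells which), for a name from the list of things; names that differ only in an ending like _2 or _b are one class to them, and where a whole thing is asked for, a point or a joint stands for the part that bears it (a point fixed in the world has none). Each returns a list of dicts, best first, with "score" (0 to 1); they miss things now and then, are a little off and sometimes report something else, mostly with a low value. They report only what shows in the picture. A call takes as long as a camera call. They do not tell look-alikes from the thing itself.
- bot.recognise(name, picture): "location" ([column, row] in pixels, amid what is visible of it).
- bot.regions_of(name, picture): "region" (480x640 bool, what is visible of it) and "location" ([column, row] in pixels, amid what is visible of it).
The state is a dict: "clock": time; "joint_positions": joint angles; "dq": joint speeds; "joint_efforts": joint torques, N m; "position": TCP position; "eef_rot": TCP orientation; "contact_force": force on the tool from outside, world axes, zero at the start; "moment": the same for the moment, N m; "gripper_width": finger opening in m; "finger_force": force on a finger pad.
Only numpy, scipy, OpenCV 4.12 (cv2) and the standard library are available. Lean on these libraries where they do the work, as an engineer would, in place of code of your own. Each camera call takes 0.05 s, during which the arm holds its last target. There are 200 camera calls.

## Working session

There is one attempt and no reset: what is moved stays moved. The work goes in short steps, Python scripts to look and compute and a tool call to move; the robot and the scene stay as the last step left them, time stands still between calls to the robot, and variables do not carry over. Pictures are saved under pics/ and viewed, at most 10 in all, crops included, and the job is handed in when it is done.

Besides the shell and the picture viewer there is one more tool, called as name(argument=value, ...), one argument or row to a line, values as JSON. apply_moves: Moves the arm, as the interface text tells. Its arguments: {"type":"object","properties":{"motion":{"type":"array","items":{"type":"array"}}},"required":["motion"]}

```bash
mkdir -p pics; ls; python3 - <<'E'
from station import bot
import cv2,numpy as np
s=bot.observe(); print(s)
for n in ["top","side"]:
    p=bot.grab_frame(n); cv2.imwrite(f"pics/{n}0.png",p["img"])
    np.savez(f"{n}.npz",K=p["K"],dist=p["dist"],T=p["world_to_cam"])
    print(n,np.round(p["world_to_cam"],3).tolist(),p["K"].tolist())
    for k in ["plate","board","stopper","jar","beaker","bulb_a","bottle","mug"]:
        print(k,[(np.round(d["location"]).tolist(),round(d["score"],2)) for d in bot.recognise(k,p)])
E
```

```text
pics
{'clock': 0.0, 'joint_positions': array([-1.43106992e+00,  1.59025541e-01,  1.59817143e+00,  3.19102798e-05,
        1.38620781e+00, -2.10133504e-01]), 'dq': array([-2.88161019e-04,  3.07465281e-04,  5.89318594e-05,  1.60816012e-03,
       -4.71878606e-04,  4.43252716e-04]), 'joint_efforts': array([-7.44208992e-04, -3.85567904e+01, -3.22105765e+01,  7.00838445e-02,
        3.80437297e-02, -1.41719265e-04]), 'position': array([ 0.19697677, -0.53956897,  0.21366258]), 'eef_rot': array([-9.04947903e-04,  9.84738839e-01,  1.74036194e-01,  4.75616975e-05]), 'contact_force': array([ 0.18345732, -1.08860134, -0.4439456 ]), 'moment': array([-0.03249553, -0.01177022,  0.05319245]), 'finger_force': 0.0, 'gripper_width': 0.09163406532626817}
top [[0.003, -1.0, 0.008, 0.01], [-0.995, -0.003, -0.099, 0.52], [0.099, -0.008, -0.995, 1.534], [0.0, 0.0, 0.0, 1.0]] [[592.6617202018593, 0.0, 323.8036834535945], [0.0, 592.6617202018593, 240.13114351945464], [0.0, 0.0, 1.0]]
plate [([336.0, 249.0], 0.79), ([433.0, 232.0], 0.7), ([401.0, 334.0], 0.61)]
board [([319.0, 212.0], 0.76)]
stopper [([286.0, 264.0], 0.61)]
jar [([365.0, 169.0], 0.46)]
beaker [([266.0, 195.0], 0.53)]
bulb_a [([477.0, 269.0], 0.88), ([485.0, 234.0], 0.74)]
bottle [([487.0, 184.0], 0.83), ([336.0, 248.0], 0.15)]
mug [([170.0, 196.0], 0.94)]
side [[0.632, 0.775, 0.003, -0.334], [0.453, -0.366, -0.813, -0.194], [-0.628, 0.515, -0.583, 1.523], [0.0, 0.0, 0.0, 1.0]] [[467.6148283483252, 0.0, 316.33093865894], [0.0, 467.6148283483252, 234.59634849277916], [0.0, 0.0, 1.0]]
plate [([224.0, 304.0], 0.78), ([303.0, 245.0], 0.76), ([200.0, 232.0], 0.7)]
board [([341.0, 271.0], 0.97)]
stopper []
jar [([338.0, 297.0], 0.77)]
beaker [([397.0, 233.0], 0.85)]
bulb_a [([152.0, 285.0], 0.91), ([163.0, 318.0], 0.84)]
bottle [([191.0, 349.0], 0.78)]
mug [([456.0, 202.0], 0.84)]
```

```bash
python3 - <<'E'
import cv2
i=cv2.imread("pics/top0.png")[130:360,140:520]; cv2.imwrite("pics/top0c.png",cv2.resize(i,None,fx=2.1,fy=2.1,interpolation=3))
i=cv2.imread("pics/side0.png")[150:400,120:500]; cv2.imwrite("pics/side0c.png",cv2.resize(i,None,fx=2.1,fy=2.1,interpolation=3))
E
```

```text
(no output)
```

View pics/top0c.png

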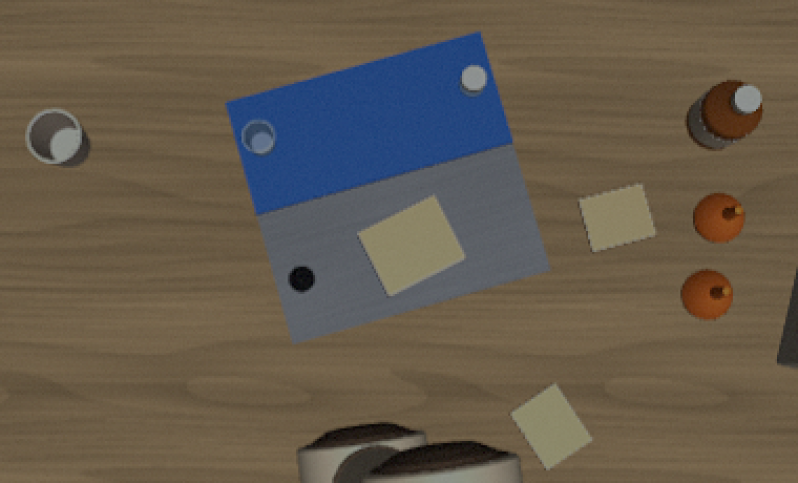

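View pics/side0c.png

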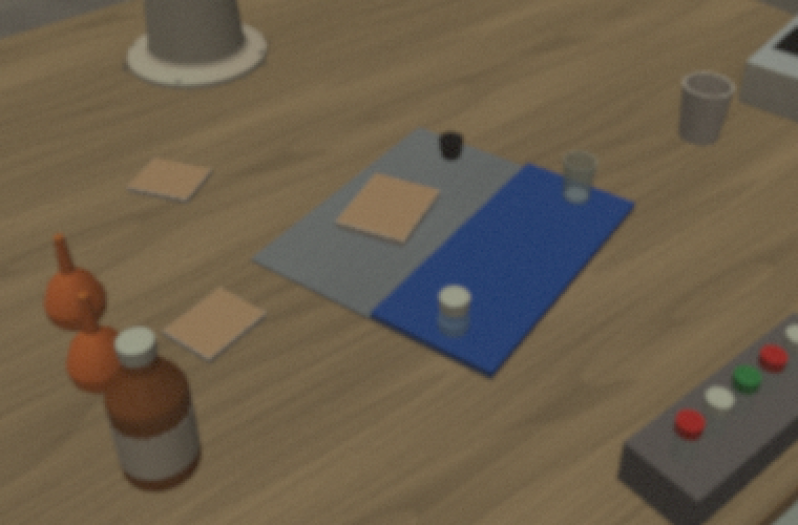

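The three plate candidates in the full top image are (336,248) on the steel deck, (433,232) on the table at the right and (401,334) on the table nearer the robot. The one on the deck is the largest and the only one on the steel short of the mat, and the enlarged crop confirms it. The stopper is at (284,263), the beaker at (264,195) and the jar at (366,168). Next I'll measure these.

```bash
cat > h.py <<'E'
import numpy as np, cv2
from station import bot
def toplane(p,uv,z):
    uv=np.asarray(uv,float).reshape(-1,1,2)
    n=cv2.undistortPoints(uv,np.array(p["K"]),np.array(p["dist"])).reshape(-1,2)
    T=np.array(p["world_to_cam"]);R,t=T[:3,:3],T[:3,3]
    c=-R.T@t; d=np.c_[n,np.ones(len(n))]@R
    return c+d*((z-c[2])/d[:,2])[:,None]
def quad(mask,p,z):
    """metric min-area rect of a mask on plane z"""
    cs,_=cv2.findContours(mask.astype(np.uint8),cv2.RETR_EXTERNAL,cv2.CHAIN_APPROX_NONE)
    c=max(cs,key=cv2.contourArea).reshape(-1,2)
    w=toplane(p,c,z)[:,:2]
    return cv2.minAreaRect((w*1000).astype(np.float32)),w
E
python3 - <<'E'
from h import *
for n in ["top","side"]:
    p=bot.grab_frame(n)
    print(n)
    for r in bot.regions_of("plate",p):
        q,_=quad(r["region"],p,.014); print(" plate",np.round(r["location"]),np.round(q[0],1),np.round(q[1],1),round(q[2],2))
    hsv=cv2.cvtColor(p["img"],cv2.COLOR_BGR2HSV)
    m=cv2.inRange(hsv,(105,120,40),(125,255,255)); m=cv2.morphologyEx(m,cv2.MORPH_CLOSE,np.ones((15,15)))
    q,_=quad(m>0,p,.012); print(" mat",np.round(q[0],1),np.round(q[1],1),round(q[2],2)); print(np.round(cv2.boxPoints(q),1).tolist())
    for r in bot.regions_of("board",p)[:1]:
        q,_=quad(r["region"],p,.008); print(" board",np.round(q[0],1),np.round(q[1],1),round(q[2],2))
    for k,z in [("stopper",.02),("jar",.045),("beaker",.04)]:
        for d in bot.recognise(k,p): print(k,np.round(toplane(p,d["location"],z)*1000)[0],d["score"])
E
```

```text
top
 plate [336. 250.] [503.7 -19.1] [ 91.3 108.2] 26.72
 plate [434. 234.] [ 540.2 -280.4] [70.2 81.5] 12.24
 plate [399. 337.] [ 277.3 -193.5] [86.  69.8] 33.54
 mat [661.5  34.1] [149.3 338.2] 16.06
[[543.0, 175.89999389648438], [636.5, -149.10000610351562], [780.0, -107.80000305175781], [686.5, 217.1999969482422]]
 board [579.9  11.4] [321.3 341.2] 16.17
jar [ 707. -100.   45.] 0.67
beaker [640. 164.  40.] 0.74
side
 plate [305. 251.] [513.1 -24.6] [ 95.4 121.2] 27.17
 plate [222. 304.] [ 553.9 -286.4] [73.  86.9] 14.72
 plate [201. 233.] [ 294.1 -199.6] [90.2 80.4] 32.07
 mat [667.3  29.8] [148.8 337.7] 16.16
[[548.7999877929688, 171.1999969482422], [642.7999877929688, -153.10000610351562], [785.7000122070312, -111.69999694824219], [691.7000122070312, 212.6999969482422]]
 board [587.6   9.1] [320.9 352.6] 16.5
stopper [451. 117.  20.] 0.55
jar [717. -91.  45.] 0.52
jar [546. -49.  45.] 0.22
beaker [635. 174.  40.] 0.85
```

```bash
cat >> h.py <<'E'
from scipy.spatial.transform import Rotation as Ro
E0=np.array([591.,12.5,12.]); YAW=np.deg2rad(16.1)
B=Ro.from_euler('z',YAW).as_matrix()           # board axes in world
def state():
    s=bot.observe(); w,x,y,z=s["eef_rot"]; R=Ro.from_quat([x,y,z,w]).as_matrix()
    pb=B.T@(s["position"]*1000-E0)               # TCP in board frame, mm, origin mat_edge
    return s,R,pb
def report():
    s,R,pb=state()
    print("t",round(s["clock"],2),"pb",np.round(pb,2),"F_b",np.round(B.T@s["contact_force"],2),"M",np.round(B.T@s["moment"],2),"w",round(s["gripper_width"]*1000,1),"yaw/tilt in board deg",np.round(np.rad2deg((Ro.from_matrix(B.T@R)*Ro.from_rotvec([-np.pi,0,0])).as_rotvec()),2))
def shift(target_b):
    s,R,pb=state(); return R.T@B@(np.array(target_b)-pb)
E
python3 - <<'E'
from h import *
report(); s,R,pb=state()
Rt=B@np.diag([1,-1,-1.]); print("turn",Ro.from_matrix(R.T@Rt).as_rotvec())
for t in [(-173,-10,88),(-173,-10,-3)]: print(t,shift(t))
E
```

```text
t 1.5 pb [-531.79 -421.74  202.57] F_b [0.27 0.19 0.26] M [-0.02 -0.05  0.01] w 92.0 yaw/tilt in board deg [0.   0.   3.94]
turn [-2.65060481e-05  1.08830888e-05  6.87974746e-02]
(-173, -10, 88) [ 386.24333953 -386.09854198  114.5755719 ]
(-173, -10, -3) [ 386.24424617 -386.09609778  205.57557187]
```

apply_moves(
  motion=[
    [[0,0,0.069],[40,-40,0],50],
    [[0,0,0.069],[80,-80,0],50],
    [[0,0,0.069],[120,-120,0],50],
    [[0,0,0.069],[160,-160,10],50],
    [[0,0,0.069],[200,-200,30],50],
    [[0,0,0.069],[240,-240,50],50],
    [[0,0,0.069],[280,-280,70],50],
    [[0,0,0.069],[320,-320,90],50],
    [[0,0,0.069],[360,-360,105],50],
    [[0,0,0.069],[386,-386,115],50],
    [[0,0,0.069],[386,-386,115],50],
    [[0,0,0.069],[386,-386,115],50],
    [[0,0,0.069],[386,-386,115],50],
  ],
)

```text
clock: 3.12
position: [0.4275, -0.0464, 0.1001]
eef_rot: [0.0, 0.99, 0.139, 0.0]
contact_force: [-0.7, -0.1, -0.1]
gripper_width: 0.0504
finger_force: 0.0
```

```bash
python3 - <<'E'
from h import *
report(); print(shift((-173,-10,-4)))
p=bot.grab_frame("wrist"); cv2.imwrite("pics/w1.png",p["img"])
E
```

```text
t 3.12 pb [-173.4   -11.22   88.11] F_b [-0.68  0.09 -0.07] M [-0.04 -0.08  0.01] w 50.4 yaw/tilt in board deg [-0.05 -0.04 -0.11]
[ 0.33740287 -1.29274685 92.10607028]
```

View pics/w1.png

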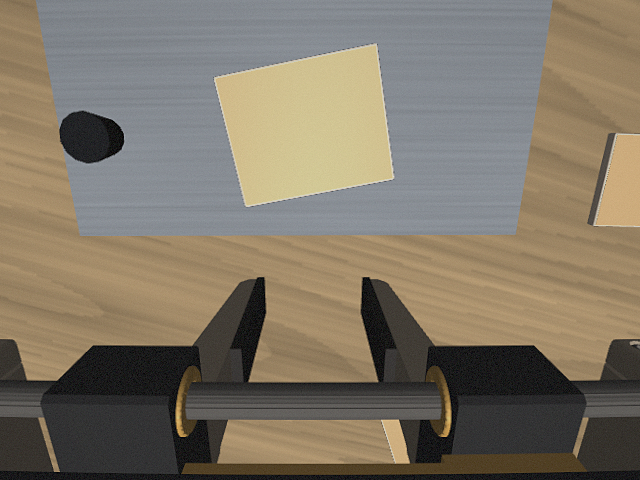

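The wrist view shows the plate turned to the left, with its near corners at (245,207) and (393,180). The fingertips at (265,280) and (362,280) are behind its near end and roughly centred on it. I'll go down and push.

apply_moves(
  motion=[
    [[0,0,0],[0,0,45],50],
    [[0,0,0],[0,0,80],50],
    [[0,0,0],[0,0,92],50],
    [[0,0,0],[0,0,92],50],
    [[0,0,0],[6,0,92],50],
    [[0,0,0],[12,0,92],50],
    [[0,0,0],[18,0,92],50],
    [[0,0,0],[24,0,92],50],
    [[0,0,0],[29,0,92],50],
    [[0,0,0],[34,0,92],50],
    [[0,0,0],[39,0,92],50],
    [[0,0,0],[44,0,92],50],
    [[0,0,0],[49,0,92],50],
    [[0,0,0],[53,0,92],50],
    [[0,0,0],[57,0,92],50],
    [[0,0,0],[60,0,92],50],
    [[0,0,0],[60,0,92],50],
  ],
)

```text
clock: 5.3
position: [0.4855, -0.0286, 0.0077]
eef_rot: [0.0, 0.99, 0.14, 0.0]
contact_force: [0.3, 0.5, -0.1]
gripper_width: 0.0501
finger_force: 0.0
```

```bash
python3 - <<'E'
from h import *
report()
p=bot.grab_frame("wrist"); a=p["img"]
t=bot.grab_frame("top")
for r in bot.regions_of("plate",t):
    q,_=quad(r["region"],t,.014); c=B.T@(np.r_[q[0],14]-E0); print(np.round(c,1),np.round(q[1],1),round(q[2]-16.1,1))
cv2.imwrite("pics/w2.png",np.hstack([a[100:400,100:500],cv2.resize(t["img"][140:320,240:480],(400,300))]))
E
```

```text
t 5.3 pb [-112.79  -10.26   -4.25] F_b [ 0.42  0.41 -0.07] M [-0.02 -0.01 -0.02] w 50.1 yaw/tilt in board deg [-0.02 -0.04 -0.01]
[-130.7 -266.5    2. ] [71.6 87.7] -1.1
[-358.1 -111.4    2. ] [82.6 70.1] 17.3
[-24.  -52.8   2. ] [53.  30.4] 54.3
```

View pics/w2.png

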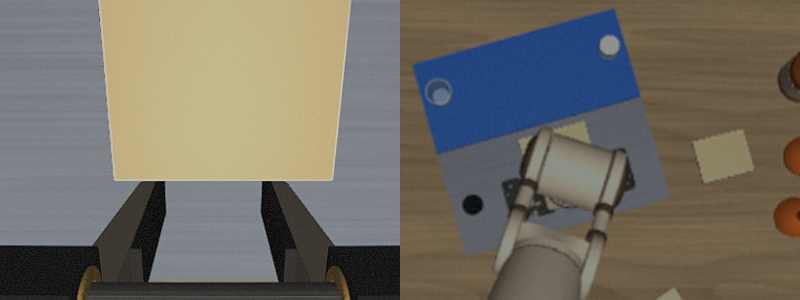

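The plate is now squared to the edge and flush with both fingertips. In the left half its near face runs along row 180 from column 115 to 333. I'll go on to the mat's edge and press.

apply_moves(
  motion=[
    [[0,0,0],[4,0,0],50],
    [[0,0,0],[7,0,0],50],
    [[0,0,0],[9,0,0],50],
    [[0,0,0],[10,0,0],50],
    [[0,0,0],[11,0,0],50],
  ],
)

```text
clock: 6.08
position: [0.4956, -0.0256, 0.0076]
eef_rot: [-0.0, 0.99, 0.14, -0.0]
contact_force: [-1.1, -0.1, -0.0]
gripper_width: 0.0503
finger_force: 0.5
```

```bash
python3 -c "
from h import *
report()"
```

```text
t 6.08 pb [-102.26  -10.1    -4.43] F_b [-1.06  0.2  -0.01] M [ 0.01  0.17 -0.02] w 50.3 yaw/tilt in board deg [ 0.    0.01 -0.01]
```

apply_moves(
  motion=[
    [[0,0,0],[1,0,0],50],
    [[0,0,0],[2,0,0],50],
    [[0,0,0],[2,0,0],50],
  ],
)

```text
clock: 6.45
position: [0.4977, -0.025, 0.0076]
eef_rot: [-0.0, 0.99, 0.14, 0.0]
contact_force: [-0.5, -0.4, 0.1]
gripper_width: 0.0499
finger_force: 0.1
```

apply_moves(
  motion=[
    [[0,0,0],[1,0,0],50],
    [[0,0,0],[2,0,0],50],
    [[0,0,0],[2,0,0],50],
  ],
)

```text
clock: 6.82
position: [0.4989, -0.0246, 0.0075]
eef_rot: [0.0, 0.99, 0.14, -0.001]
contact_force: [-6.2, -2.4, 3.6]
gripper_width: 0.0501
finger_force: 2.4
```

```bash
python3 -c "
from h import *
report()"
```

```text
t 6.83 pb [-98.82 -10.13  -4.46] F_b [-6.63 -0.62  3.55] M [-0.11  0.9  -0.03] w 50.1 yaw/tilt in board deg [0.01 0.09 0.01]
```

apply_moves(
  motion=[
    [[0,0,0],[0.5,0,0],50],
    [[0,0,0],[0.5,0,-1.5],50],
    [[0,0,0],[0.5,0,-3],50],
    [[0,0,0],[0.5,0,-4.5],50],
    [[0,0,0],[0.5,0,-6],50],
  ],
)

```text
clock: 7.45
position: [0.4989, -0.0245, 0.013]
eef_rot: [-0.0, 0.99, 0.14, -0.001]
contact_force: [-3.7, -2.5, -1.0]
gripper_width: 0.0501
finger_force: 2.3
```

```bash
python3 - <<'E'
from h import *
report()
a=bot.grab_frame("wrist")["img"]; s=bot.grab_frame("side")["img"]
cv2.imwrite("pics/w3.png",np.hstack([a[0:300,100:500],cv2.resize(s[200:320,220:380],(400,300))]))
E
```

```text
t 7.45 pb [-98.71  -9.99   1.03] F_b [-4.28 -1.4  -0.98] M [-0.38  0.88 -0.  ] w 50.1 yaw/tilt in board deg [ 0.02  0.11 -0.  ]
```

View pics/w3.png

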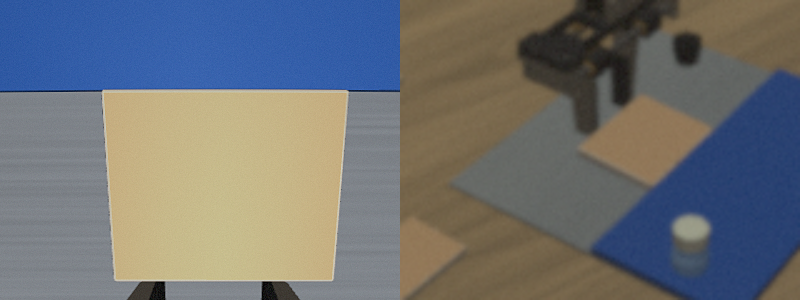

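The near face still spans columns 115 to 333 in the wrist view while the finger rose 5.5 mm, so the plate lifted with it. The far end is against the mat edge at row 90. I'll continue the arc.

apply_moves(
  motion=[
    [[0,0,0],[0.5,0,-2.5],50],
    [[0,0,0],[0.7,0,-5.2],50],
    [[0,0,0],[0.9,0,-7.5],50],
    [[0,0,0],[1.2,0,-9.8],50],
    [[0,0,0],[1.5,0,-12],50],
    [[0,0,0],[1.9,0,-14.3],50],
  ],
)

```text
clock: 8.3
position: [0.5005, -0.024, 0.0274]
eef_rot: [-0.0, 0.99, 0.14, -0.001]
contact_force: [-6.3, -2.9, 0.5]
gripper_width: 0.0499
finger_force: 2.9
```

```bash
python3 -c "
from h import *
report()"
```

```text
t 8.3 pb [-97.03  -9.95  15.39] F_b [-6.85 -1.    0.53] M [-0.25  1.14 -0.04] w 49.9 yaw/tilt in board deg [ 0.03  0.15 -0.  ]
```

apply_moves(
  motion=[
    [[0,0,0],[0.5,0,-2.2],50],
    [[0,0,0],[1.0,0,-4.5],50],
    [[0,0,0],[1.6,0,-6.7],50],
    [[0,0,0],[2.2,0,-9],50],
    [[0,0,0],[2.9,0,-11.2],50],
    [[0,0,0],[3.6,0,-13.3],50],
    [[0,0,0],[5.2,0,-17.6],50],
  ],
)

```text
clock: 9.18
position: [0.5055, -0.0225, 0.0451]
eef_rot: [-0.0, 0.99, 0.14, -0.001]
contact_force: [-6.3, -3.0, 1.2]
gripper_width: 0.0501
finger_force: 3.2
```

```bash
python3 -c "
from h import *
report()"
```

```text
t 9.18 pb [-91.84  -9.93  33.06] F_b [-6.87 -1.19  1.24] M [-0.22  1.15 -0.02] w 50.1 yaw/tilt in board deg [0.03 0.16 0.  ]
```

apply_moves(
  motion=[
    [[0,0,0],[0.9,0,-2.1],50],
    [[0,0,0],[1.9,0,-4.2],50],
    [[0,0,0],[2.9,0,-6.3],50],
    [[0,0,0],[4.0,0,-8.3],50],
    [[0,0,0],[5.1,0,-10.4],50],
    [[0,0,0],[6.3,0,-12.4],50],
    [[0,0,0],[7.5,0,-14.3],50],
    [[0,0,0],[8.8,0,-16.3],50],
  ],
)

```text
clock: 10.18
position: [0.5142, -0.0201, 0.0618]
eef_rot: [-0.0, 0.99, 0.14, -0.001]
contact_force: [-7.1, -2.0, 3.4]
gripper_width: 0.05
finger_force: 3.9
```

```bash
python3 -c "
from h import *
report()"
```

```text
t 10.18 pb [-82.78 -10.02  49.81] F_b [-7.39  0.09  3.38] M [-0.11  1.29  0.06] w 50.0 yaw/tilt in board deg [0.02 0.14 0.01]
```

apply_moves(
  motion=[
    [[0,0,0],[1.2,0,-1.7],50],
    [[0,0,0],[2.5,0,-3.3],50],
    [[0,0,0],[3.8,0,-5.1],50],
    [[0,0,0],[5.2,0,-6.9],50],
    [[0,0,0],[6.7,0,-8.6],50],
    [[0,0,0],[8.3,0,-10.3],50],
    [[0,0,0],[9.9,0,-12],50],
    [[0,0,0],[11.5,0,-13.6],50],
  ],
)

```text
clock: 11.18
position: [0.5257, -0.0169, 0.076]
eef_rot: [0.0, 0.99, 0.14, -0.001]
contact_force: [-7.4, -1.2, 6.2]
gripper_width: 0.0503
finger_force: 4.9
```

```bash
python3 - <<'E'
from h import *
report()
a=bot.grab_frame("wrist")["img"]; s=bot.grab_frame("side")["img"]
cv2.imwrite("pics/w4.png",np.hstack([a[0:300,100:500],cv2.resize(s[180:300,240:400],(400,300))]))
E
```

```text
t 11.18 pb [-70.85 -10.1   63.99] F_b [-7.46  0.87  6.23] M [0.04 1.28 0.05] w 50.3 yaw/tilt in board deg [0.01 0.09 0.  ]
```

View pics/w4.png

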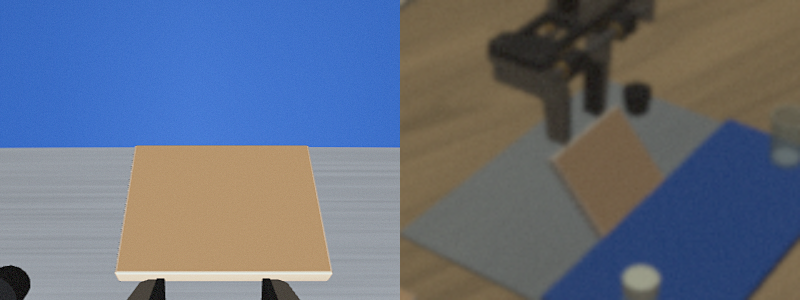

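The plate is tilted about 48°, pivoting on the mat's rim at row 147 of the wrist view. Its lifted edge is at row 272, at the fingertips.

apply_moves(
  motion=[
    [[0,0,0],[1.4,0,-1.5],50],
    [[0,0,0],[2.8,0,-2.9],50],
    [[0,0,0],[4.5,0,-4.3],50],
    [[0,0,0],[6.3,0,-5.8],50],
    [[0,0,0],[8.2,0,-7.2],50],
    [[0,0,0],[10.1,0,-8.6],50],
    [[0,0,0],[12,0,-9.9],50],
    [[0,0,0],[14,0,-11.2],50],
  ],
)

```text
clock: 12.28
position: [0.5401, -0.0128, 0.0879]
eef_rot: [0.0, 0.99, 0.14, 0.0]
contact_force: [-6.3, -1.3, 8.2]
gripper_width: 0.0497
finger_force: 4.8
```

```bash
python3 -c "
from h import *
report()"
```

```text
t 12.28 pb [-55.89 -10.21  75.87] F_b [-6.43  0.51  8.16] M [0.13 1.   0.06] w 49.7 yaw/tilt in board deg [-0.01 -0.04 -0.  ]
```

apply_moves(
  motion=[
    [[0,0,0],[1.7,0,-1.2],50],
    [[0,0,0],[3.4,0,-2.3],50],
    [[0,0,0],[5.2,0,-3.3],50],
    [[0,0,0],[6.9,0,-4.2],50],
    [[0,0,0],[9,0,-5.2],50],
    [[0,0,0],[11.1,0,-6.1],50],
    [[0,0,0],[13.3,0,-7],50],
    [[0,0,0],[15.5,0,-7.8],50],
  ],
)

```text
clock: 13.28
position: [0.556, -0.0083, 0.0962]
eef_rot: [0.0, 0.99, 0.14, 0.002]
contact_force: [-3.1, 0.5, 8.4]
gripper_width: 0.0495
finger_force: 4.3
```

```bash
python3 -c "
from h import *
report()"
```

```text
t 13.28 pb [-39.4  -10.24  84.2 ] F_b [-2.8   1.35  8.41] M [0.24 0.58 0.04] w 49.5 yaw/tilt in board deg [-0.03 -0.17 -0.01]
```

apply_moves(
  motion=[
    [[0,0,0],[1.7,0,-0.6],50],
    [[0,0,0],[3.4,0,-1.2],50],
    [[0,0,0],[5.6,0,-1.8],50],
    [[0,0,0],[7.8,0,-2.4],50],
    [[0,0,0],[10,0,-3],50],
    [[0,0,0],[12.4,0,-3.5],50],
    [[0,0,0],[14.7,0,-3.9],50],
    [[0,0,0],[17,0,-4.2],50],
  ],
)

```text
clock: 14.28
position: [0.5732, -0.0033, 0.1011]
eef_rot: [-0.0, 0.99, 0.14, 0.003]
contact_force: [-1.4, 0.8, 9.0]
gripper_width: 0.05
finger_force: 4.6
```

```bash
python3 - <<'E'
from h import *
report()
a=bot.grab_frame("wrist")["img"]; s=bot.grab_frame("side")["img"]
cv2.imwrite("pics/w5.png",np.hstack([a[100:400,100:500],cv2.resize(s[180:300,240:400],(400,300))]))
E
```

```text
t 14.28 pb [-21.48 -10.21  89.08] F_b [-1.11  1.15  9.04] M [0.44 0.28 0.06] w 50.0 yaw/tilt in board deg [-0.04 -0.3  -0.01]
```

View pics/w5.png

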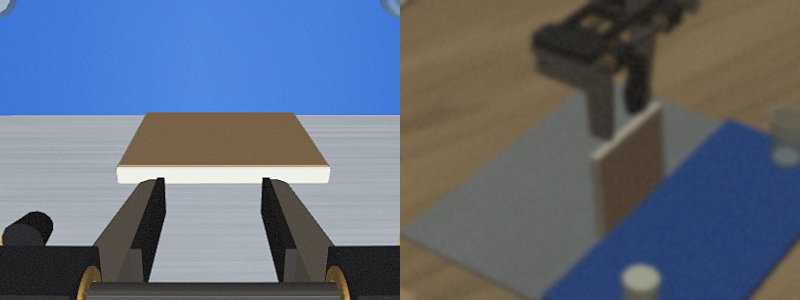

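The plate stands nearly upright on the rim, with its top edge at rows 165-183 of the wrist crop, touching the fingertips. I'll drag it past upright.

apply_moves(
  motion=[
    [[0,0,0],[2,0,-0.2],50],
    [[0,0,0],[4,0,-0.3],50],
    [[0,0,0],[6.5,0,-0.5],50],
    [[0,0,0],[9,0,-0.6],50],
    [[0,0,0],[11.5,0,-0.7],50],
    [[0,0,0],[14,0,-0.7],50],
    [[0,0,0],[17,0,-0.6],50],
    [[0,0,0],[20,0,-0.5],50],
    [[0,0,0],[24,0,-0.4],50],
  ],
)

```text
clock: 15.5
position: [0.5973, 0.0036, 0.1021]
eef_rot: [-0.0, 0.99, 0.14, 0.004]
contact_force: [-0.2, 2.1, 8.7]
gripper_width: 0.0498
finger_force: 4.1
```

```bash
python3 - <<'E'
from h import *
report()
a=bot.grab_frame("wrist")["img"]; s=bot.grab_frame("side")["img"]
cv2.imwrite("pics/w6.png",np.hstack([a[100:400,100:500],cv2.resize(s[180:300,240:400],(400,300))]))
E
```

```text
t 15.5 pb [  3.58 -10.3   90.14] F_b [0.4  2.04 8.69] M [ 0.45 -0.17  0.07] w 49.8 yaw/tilt in board deg [-0.06 -0.45 -0.02]
```

View pics/w6.png

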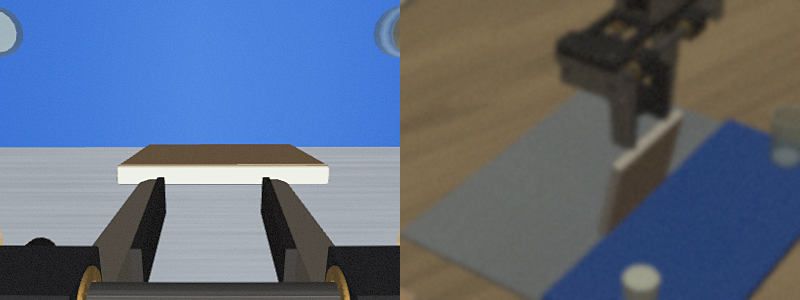

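The plate is now past upright, leaning over the mat. I'll carry it further and let it fall forward.

apply_moves(
  motion=[
    [[0,0,0],[3,0,0.2],50],
    [[0,0,0],[6,0,0.5],50],
    [[0,0,0],[10,0,0.8],50],
    [[0,0,0],[14,0,1],50],
    [[0,0,0],[18,0,1],50],
    [[0,0,0],[22,0,0],50],
    [[0,0,0],[22,0,-3],50],
    [[0,0,0],[22,0,-10],50],
    [[0,0,0],[22,0,-20],50],
    [[0,0,0],[22,0,-30],50],
    [[0,0,0],[22,0,-30],50],
  ],
)

```text
clock: 16.98
position: [0.616, 0.0087, 0.1306]
eef_rot: [0.0, 0.99, 0.14, 0.001]
contact_force: [0.2, -0.6, 0.9]
gripper_width: 0.05
finger_force: 0.0
```

```bash
python3 - <<'E'
from h import *
report()
a=bot.grab_frame("wrist")["img"]; s=bot.grab_frame("side")["img"]
cv2.imwrite("pics/w7.png",np.hstack([cv2.resize(a,(400,300)),cv2.resize(s[180:300,240:400],(400,300))]))
E
```

```text
t 16.98 pb [ 23.   -10.61 118.62] F_b [-0.01 -0.66  0.9 ] M [ 0.1  -0.01 -0.01] w 50.0 yaw/tilt in board deg [-0.07 -0.14 -0.01]
```

View pics/w7.png

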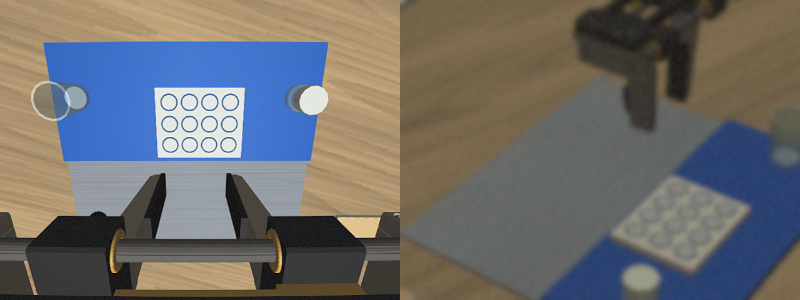

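The plate lies flat on the mat with its wells up, at (155-245, 88-157) in the left half, wholly past the mat's edge at row 160. The beaker, jar and stopper look to be where they were. I'll retreat and hand in.

apply_moves(
  motion=[
    [[0,0,0],[-10,0,-30],50],
    [[0,0,0],[-20,0,-60],50],
    [[0,0,0],[-40,0,-90],50],
    [[0,0,0],[-40,0,-90],50],
    [[0,0,0],[-40,0,-90],50],
    [[0,0,0],[-40,0,-90],50],
  ],
)

```text
clock: 17.82
position: [0.5761, -0.0019, 0.217]
eef_rot: [-0.001, 0.99, 0.14, -0.001]
contact_force: [0.6, -0.4, -0.7]
gripper_width: 0.0499
finger_force: 0.0
```

```bash
python3 - <<'E'
from h import *
report(); print(bot.job_done())
E
```

```text
t 17.82 pb [-18.29  -9.7  205.04] F_b [ 0.44 -0.53 -0.65] M [-0.01 -0.03  0.03] w 49.9 yaw/tilt in board deg [ 0.09  0.15 -0.  ]
the job is handed in; nothing more can be done
None
```

The spot plate was flipped over the mat's edge and lies flat on the blue mat, wells up, with the fingers clear; I handed the job in at about 18 s of the 54 s allowed, and no verdict came back.

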